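# Slide the jammed pot out of the row and press it home in the V nest

## Robot

A 6-joint arm with a two-finger parallel gripper is mounted at the origin on a cart in front of the work surface, level with it; the furniture and walls round the work are solid. World frame = base frame: x ahead of the robot, y to its left, z up, the work surface at z = 0. Lengths are in m, angles in rad, forces in N, time in s.
With the tool pointing down it reaches from about 0.25 to 0.725 m from the base axis. Payload 4 kg.
Tool frame: the origin (TCP) lies midway between the tips of the shut fingers; the grasp point (between the pads) lies 19 mm behind it; z points along the fingers, y is the direction in which the jaws open and shut (so a half turn about z gives the same grasp; the last joint's range is limited). The gripper opens to 85 mm and grips with 20 to 120 N. Pads are 22 mm wide; open, the fingers measure 114 mm over their backs; the gripper's body (76 mm by 85 mm) begins 54 mm behind the grasp point. The pads swing forward as they close: fully open they stand 13 mm farther back than shut.
Start: joints at [1.316, 0.241, 0.005, 1.335, 0, 1.571], TCP at [0.126, 0.484, 0.231] pointing down, gripper open.
Joint ranges: [-2.72, 2.72], [-1.05, 1.87], [-1.09, 1.28], [-1.99, 2.15], [-1.42, 1.44], [-3.14, 3.14]. Speed limits (rad/s): [2.79, 2.79, 3.14, 3.14, 3.14, 3.14].

## Interface

Orientations are given as a unit quaternion [x, y, z, w].
In Python, from workcell import bot, vision gives the robot as it stands. The module is installed in compiled form; this text tells all that it offers.
- The arm moves only by the tool send_rows, never from a script. Its argument "targets" is a list that holds one entry, the list of rows, each a list of 5 numbers: the shift along the world's x, y, z in cm, then the turn about the world's z in rad, then the finger opening in cm, from 0 to 8.54. A call has 1 to 12 rows; each row is the pose to reach, as a shift and turn from the pose commanded when the call began; what a row does not reach only later rows make up. A row lasts 1/8 s, in which the tool goes at most 62.5 mm and 10.7 degrees, less where a joint would pass 70% of its speed; a pose out of reach is approached as far as the arm can. A call with a gripper value outside its range is refused whole. The fingers move at their own pace and stop on an object; the grip force is fixed at half the most. Time passes only in rows, so rows that repeat a pose let the fingers close. It gives the time, the measured TCP pose, the force and the opening at its end, in the units of the state.
- bot.get_obs(): the state, without advancing time (a new reading comes with each control period).
- vision.camera(name): name is "scene" or "top" or "wrist"; returns the picture (420x560x3 uint8, red, green, blue); there is no depth.
- vision.get_calibration(name): a dict with "vertical_fov" (degrees; the focal length in pixels is half the picture's height over the tangent of half this angle, whatever the lens; pixels are square), "cx", "cy" (the principal point, pixels), "k1" (the pictures are not rectified: a ray, as slopes to the right and down, at radius r is drawn at 1 + k1 r^2 times it, then the intrinsics apply), "rvec" (rotation vector, rad) and "tvec" (3), from world to camera coordinates, as OpenCV has them; the wrist camera has in their place "T_tool_cam" (4x4, takes a point from camera to tool coordinates, whose origin is the TCP and whose axes are the flange's). Camera axes: x right, y down, z forward; pixel columns grow to the right and rows downward; lengths in m; the calibration is good to about 2 mm. A picture is of the moment at which its call begins: read the wrist's pose just before it. get_calibration takes no time and is no camera call.
- bot.job_done(): hands the job in, once; it reports no verdict.
Trained networks look in the newest picture that a camera, given by its name, has taken for a name from the list of things; names that differ only in an ending like _2 or _b are one class to them, and where a whole thing is asked for, a point or a joint stands for the part that bears it (a point fixed in the world has none). Each returns a list of dicts, best first, with "score" (0 to 1); they miss things now and then, are a little off and sometimes report something else, mostly with a low value. They report only what shows in the picture. A call takes as long as a camera call.
- vision.boxes_of(target, camera): "uv" ([column, row] in pixels, amid what is visible of it).
The state is a dict: "clock": time; "joint_pos": joint angles; "joint_vel": joint speeds; "tau": joint torques, N m; "eef_pos": TCP position; "tool_rot": TCP orientation; "ft_force": force on the tool from outside, world axes, zero at the start; "ft_torque": the same for the moment, N m; "grip_width": finger opening in m.
Only numpy, scipy, OpenCV 4.12 (cv2) and the standard library are available. Lean on these libraries where they do the work, as an engineer would, in place of code of your own. Each camera call takes 0.05 s, during which the arm holds its last target.

## Task

The big white pot stands jammed between the small red-banded pots. Without lifting it, push it straight out from between them without shifting the small pots, slide it over the table into the mouth of the V-shaped nest and press it home against both cheeks of the sprung jaw, gently but firmly: hold about 8 N for a second and never go above 12 N. Then back away and leave it standing there against the jaw; do not disturb the other things on the table.

Things in the scene. Friction and masses are not known exactly. Their poses are not given: they have to be found in the camera images.
- pot: the pot to move: low round closed pot, white lid with small green pattern, 90 mm diameter, 32 mm high, about 0.18 kg, loose, too wide to grip. Origin: centre of its underside, z up. At the start it touches the left and right small pots; these three centres lie on one line, and the free way out is at a right angle to that line, towards the nest. Table friction on it takes 1 to 2 N of a push, more if pressed down.
- small_pot_left: small round pot, cream lid, red bands, 63 mm diameter, 34 mm high, 0.16 kg, loose; touches the big pot on its left (+y) side at the start (centres 76 mm apart). To stay where it is. Origin: centre of its underside.
- small_pot_right: small round pot, cream lid, red bands, 63 mm diameter, 34 mm high, 0.16 kg, loose; touches the big pot on its right (-y) side at the start (centres 76 mm apart). To stay where it is. Origin: centre of its underside.
- small_pot_outer: small round pot, cream lid, red bands, 63 mm diameter, 34 mm high, 0.16 kg, loose; touches the left small pot, further out and nearer the robot. To stay where it is. Origin: centre of its underside.
- nest: V nest fixed to the table beyond the row, mouth facing the row. Its x axis points from the mouth into the V along its middle, z up. Origin: on the table under the apex of the V with its carriage fully forward. White 90 degree V jaw: two cheeks at 45 degrees to x, each 64 mm long, 10 mm thick, 10 to 28 mm above the table; mouth 90 mm wide, 45 mm before the apex.
- nest_seat (a point): point on the table on the nest's middle line, 64 mm before its origin, same axes: where the pot's centre is when it just touches both cheeks with the carriage fully forward. The carriage was clamped anywhere from 0 to 30 mm further back (+x); this setting is not measured and must be felt; it holds. So the pot first meets the jaw with its centre 0 to 30 mm beyond this point.
- nest_spring (a point): point 20 mm behind the nest origin, 20 mm up, at the front of its dark base plate (90 mm wide, 105 mm long; on it a grey carriage with black knob, top 50 mm high). The jaw is sprung on the carriage: along +x it gives 1 mm per 3 N up to 12 mm, then a hard stop; damped (100 N per m/s: go slowly). On release it eases the pot back 1 to 3 mm, still touching.
- date_stamp: bystander: black and grey self-inking stamp, 39 x 58 x 74 mm, loose; to be left alone. Origin: centre of its underside.
- ink_tin: bystander: red flat ink pad tin, 68 x 106 x 19 mm, loose; to be left alone. Origin: centre of its underside.
- tally_counter: bystander: small round hand tally counter, 50 x 65 x 25 mm, loose; to be left alone. Origin: centre of its underside.

How it is judged:
By the outcome, as a careful person would: the job done as asked, in the order asked, and still so for the second after the job is handed in, with the robot touching nothing.
It also fails if it takes over 61 s, if anything falls off the work surface, if the arm or the gripper's body presses on something with over 40 N, if the wrist force passes 120 N, or if a joint passes its speed limit or range.

## Working session

There is one attempt and no reset: what is moved stays moved. The work goes in short steps, Python scripts to look and compute and a tool call to move; the robot and the scene stay as the last step left them, time stands still between calls to the robot, and variables do not carry over. Pictures are saved under pics/ and viewed, and the job is handed in when it is done.

Besides the shell and the picture viewer there is one more tool, called after "Request:" as a command line: name --argument value ..., lists and objects as JSON in quotes. send_rows: Moves the arm, as the interface text tells. Its arguments: {"type":"object","properties":{"targets":{"type":"array"}},"required":["targets"]}

```bash
mkdir -p pics; python3 - <<'E'
from workcell import bot, vision
import cv2
o=bot.get_obs()
for k,v in o.items(): print(k,v)
for c in ["scene","top","wrist"]:
    im=vision.camera(c); cv2.imwrite(f"pics/{c}0.png",im[:,:,::-1]); print(c,vision.get_calibration(c))
    for t in ["pot","small_pot_left","small_pot_right","small_pot_outer","nest","nest_seat","nest_spring","date_stamp","ink_tin","tally_counter"]:
        if c!="wrist":
            try: print(t,[(d["score"],d["uv"]) for d in vision.boxes_of(t,c)][:4])
            except Exception as e: print(t,e)
print(bot.get_obs()["clock"])
E
```

```text
clock 0.0
joint_pos [ 1.31600809e+00  2.41415640e-01  3.69326236e-03  1.33518843e+00
 -4.33540674e-06  1.57081291e+00]
joint_vel [ 0.00064644  0.00061456  0.00028945 -0.00101996  0.00034382  0.00116408]
tau [-7.69977723e-04 -3.72318649e+01  2.52407974e+01  1.68123795e-02
 -2.01042649e-04  5.52597712e-06]
eef_pos [0.12585947 0.48323583 0.23039981]
tool_rot [ 1.27057964e-01  9.91894730e-01 -1.04894723e-03 -1.32163088e-04]
ft_force [-0.11161149 -0.33446569  0.26848578]
ft_torque [-0.01898006 -0.06748006  0.00426084]
grip_width 0.08540775933051845
scene {'vertical_fov': 48.321387269540395, 'cx': 281.5170636006846, 'cy': 206.4473161719581, 'k1': -0.006759748140352151, 'rvec': array([ 2.01913504, -1.23448075,  0.55431609]), 'tvec': array([-0.11903406,  0.42389695,  0.54648864])}
pot [(0.85, [322.3, 273.2])]
small_pot_left [(0.59, [281.5, 258.9])]
small_pot_right [(0.71, [361.8, 285.1])]
small_pot_outer [(0.67, [253.3, 262.9])]
nest [(0.68, [366.1, 180.8])]
nest_seat [(0.64, [367.8, 183.0])]
nest_spring [(0.88, [364.5, 182.7])]
date_stamp [(0.78, [236.9, 148.7])]
ink_tin [(0.57, [167.7, 219
[... 438 characters left out ...]
311.3, 140.8])]
nest_seat [(0.57, [313.2, 138.3]), (0.54, [189.8, 162.4])]
nest_spring [(0.79, [308.2, 142.3])]
date_stamp [(0.97, [188.5, 162.3])]
ink_tin [(0.67, [180.3, 267.8])]
tally_counter [(0.7, [197.5, 219.4])]
wrist {'vertical_fov': 59.621964359251756, 'cx': 280.305779135872, 'cy': 209.23602446054196, 'k1': 0.010374752120535777, 'T_tool_cam': array([[-3.24554167e-04, -9.44615909e-01, -3.28177816e-01,
         8.50476606e-02],
       [ 9.99999313e-01,  6.29207661e-05, -1.17006660e-03,
        -5.03218757e-04],
       [ 1.12591272e-03, -3.28177971e-01,  9.44615240e-01,
        -1.43552458e-01],
       [ 0.00000000e+00,  0.00000000e+00,  0.00000000e+00,
         1.00000000e+00]])}
1.15
```

View pictures.

View pics/top0.png

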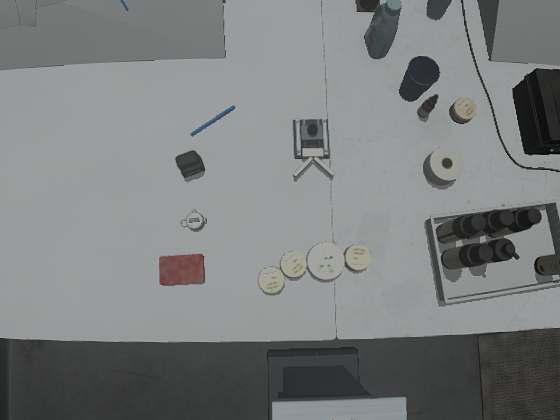

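View pics/scene0.png

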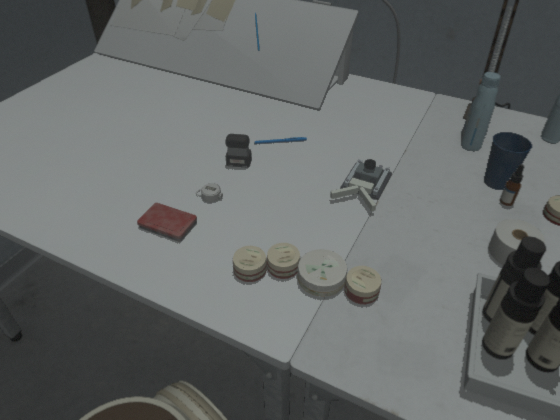

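```bash
python3 -c "
import cv2
a=cv2.imread('pics/top0.png');cv2.imwrite('pics/topz.png',cv2.resize(a[90:330,230:400],None,fx=3.3,fy=2.5 if 0 else 3.3)[:,:] if 0 else cv2.resize(a[100:300,240:400],None,fx=3,fy=3,interpolation=cv2.INTER_CUBIC))
"
```

```text
(no output)
```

View pics/topz.png

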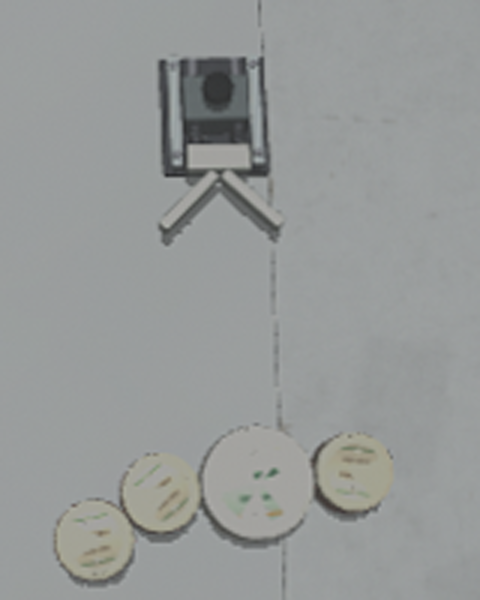

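```bash
cat > h.py <<'E'
import numpy as np, cv2
from scipy.spatial.transform import Rotation as R
from workcell import bot, vision
def cam(name, obs=None):
    c=vision.get_calibration(name); f=210/np.tan(np.radians(c["vertical_fov"])/2)
    if name=="wrist":
        T=np.eye(4);T[:3,:3]=R.from_quat(obs["tool_rot"]).as_matrix();T[:3,3]=obs["eef_pos"]
        M=T@c["T_tool_cam"]; Rc=M[:3,:3].T; t=-Rc@M[:3,3]
    else: Rc=cv2.Rodrigues(c["rvec"])[0]; t=c["tvec"]
    return f,c["cx"],c["cy"],c["k1"],Rc,t
def ray(C,uv):
    f,cx,cy,k,Rc,t=C
    d=np.array([(uv[0]-cx)/f,(uv[1]-cy)/f]); s=d.copy()
    for _ in range(20): s=d/(1+k*(s@s))
    return -Rc.T@t, Rc.T@np.array([s[0],s[1],1])
def atz(C,uv,z):
    o,d=ray(C,uv); return (o+d*(z-o[2])/d[2])
def proj(C,p):
    f,cx,cy,k,Rc,t=C; q=Rc@np.asarray(p,float)+t; s=q[:2]/q[2]; s=s*(1+k*(s@s)); return np.array([cx,cy])+f*s
E
python3 - <<'E'
from h import *
T=cam("top");S=cam("scene")
print("cam pos",-T[4].T@T[5],-S[4].T@S[5])
for n,z,a,b in [("left",.034,(293.3,264),(281.5,255)),("pot",.032,(325.7,260.7),(322.5,267)),("right",.034,(358,257.3),(363,280)),("outer",.034,(271.3,280),(250,258)),
 ("tipL",.028,(294,175),(333,193)),("tipR",.028,(332.7,175),(376,207)),("apex",.028,(313.3,161.5),None)]:
    print(n,atz(T,a,z).round(4), atz(S,b,z).round(4) if b else "")
for n,t,s,z in [("stamp",(188.5,162),(237,149),.05),("tin",(181,270),(167.7,219.6),.019),("tally",(197.5,219.4),(213.8,194.3),.02)]:
    print(n,atz(T,t,z).round(3),atz(S,s,z).round(3))
E
```

```text
cam pos [0.41275318 0.15047084 0.97765155] [-0.05763217 -0.16194233  0.68041221]
left [0.4687 0.1021 0.034 ] [0.4664 0.1048 0.034 ]
pot [0.475 0.026 0.032] [0.4759 0.0261 0.032 ]
right [ 0.4812 -0.0501  0.034 ] [ 0.4792 -0.05    0.034 ]
outer [0.4328 0.1538 0.034 ] [0.4333 0.1532 0.034 ]
tipL [0.6844 0.0947 0.028 ] [0.6826 0.0903 0.028 ]
tipR [6.831e-01 2.000e-04 2.800e-02] [ 0.6816 -0.007   0.028 ]
apex [0.7181 0.0464 0.028 ] 
stamp [0.715 0.348 0.05 ] [0.703 0.343 0.05 ]
tin [0.459 0.367 0.019] [0.459 0.364 0.019]
tally [0.58  0.329 0.02 ] [0.569 0.323 0.02 ]
```

Request:
send_rows --targets '[[[1.0,-2.0,0,0.02,4],[4.0,-8.0,0,0.07,4],[7.0,-14.0,0,0.12,4],[10.0,-20.0,0,0.17,4],[13.0,-26.0,0,0.22,4],[16.0,-32.0,0,0.27,4],[19.0,-38.0,0,0.31,4],[21.5,-43.0,0,0.337,4],[23.0,-46.0,0,0.337,4],[23.4,-46.7,0,0.337,4],[23.4,-46.7,0,0.337,4],[23.4,-46.7,0,0.337,4]]]'

```text
clock: 2.65
eef_pos: [0.3595, 0.0179, 0.2312]
tool_rot: [-0.042, 0.999, 0.0, -0.0]
ft_force: [-0.3, 0.0, -0.2]
grip_width: 0.0401
```

```bash
python3 - <<'E'
from h import *
o=bot.get_obs(); print(o)
im=vision.camera("wrist"); cv2.imwrite("pics/w1.png",im[:,:,::-1])
np.save("o1.npy",o,allow_pickle=True)
E
```

```text
{'clock': 2.65, 'joint_pos': array([ 4.95446874e-02, -3.86203711e-02, -3.10719823e-01,  1.29917042e+00,
        3.76380870e-04, -3.47898612e-02]), 'joint_vel': array([ 0.01421245, -0.0035186 , -0.00120918, -0.00231673, -0.00177985,
       -0.00387792]), 'tau': array([-4.66297818e-01, -2.29741144e+01,  2.51235098e+01, -1.60232757e-02,
       -2.01056257e-02,  3.61208360e-03]), 'eef_pos': array([0.35946417, 0.0179385 , 0.23124749]), 'tool_rot': array([-4.21547328e-02,  9.99111048e-01,  1.86438542e-04, -2.38156196e-04]), 'ft_force': array([-0.27780818,  0.03216976, -0.15661687]), 'ft_torque': array([ 0.01786978,  0.0282804 , -0.02419333]), 'grip_width': 0.04010215431497144}
```

View pics/w1.png

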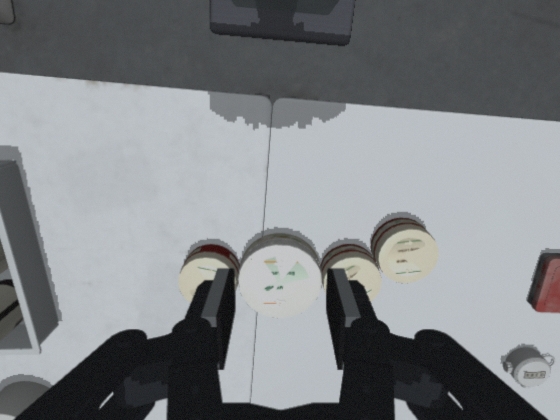

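```bash
python3 - <<'E'
from h import *
o=np.load("o1.npy",allow_pickle=True).item(); W=cam("wrist",o)
for n,uv,z in [("pot",(279.5,281),.032),("right",(208,276),.034),("left",(351,276),.034),("outer",(404,249),.034)]: print(n,atz(W,uv,z).round(4))
a=cv2.imread('pics/scene0.png');cv2.imwrite('pics/sz.png',cv2.resize(a[150:220,320:400],None,fx=8,fy=8,interpolation=cv2.INTER_CUBIC))
a=cv2.imread('pics/top0.png');cv2.imwrite('pics/tz.png',cv2.resize(a[112:187,280:345],None,fx=8,fy=8,interpolation=cv2.INTER_CUBIC))
E
```

```text
pot [0.4735 0.026  0.032 ]
right [ 0.4727 -0.0494  0.034 ]
left [0.46   0.1002 0.034 ]
outer [0.4245 0.1495 0.034 ]
```

View pics/sz.png

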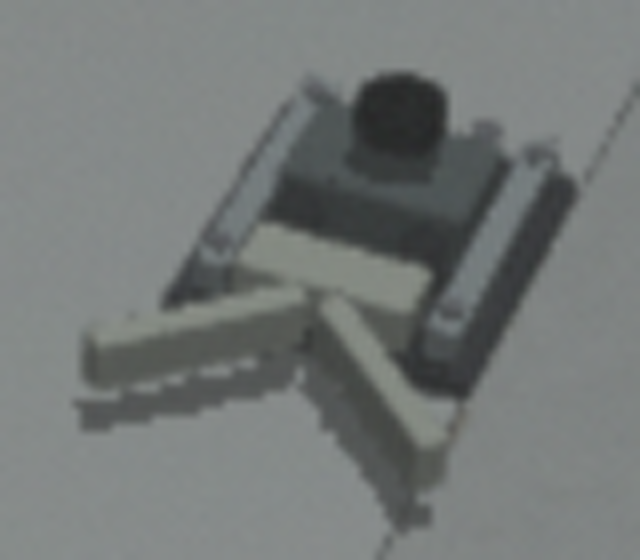

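View pics/tz.png

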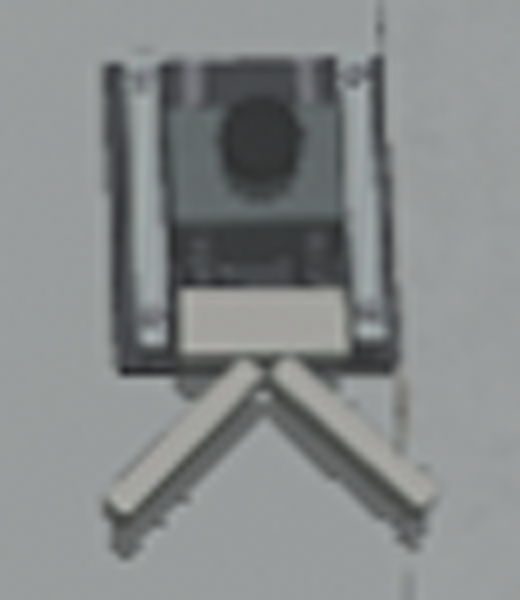

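```bash
python3 - <<'E'
from h import *
T=cam("top");S=cam("scene")
tz=lambda p:((p[0]+.5)/8-.5+280,(p[1]+.5)/8-.5+112)
sz=lambda p:((p[0]+.5)/8-.5+320,(p[1]+.5)/8-.5+150)
def rep(nm,f,C,L):
    P={k:atz(C,f(p),z) for k,(p,z) in L.items()}
    for k in P: print(nm,k,P[k].round(4))
    m=(P["Li"]+P["Ri"])/2; d=P["Li"]-P["Ri"]; print(" mid",m.round(4),"width",np.linalg.norm(d).round(4),"axis yaw from tips",np.arctan2(-d[0],d[1]).round(3),"apex-mid",(P["ap"]-m).round(4), np.arctan2((P["ap"]-m)[1],(P["ap"]-m)[0]).round(3))
rep("top",tz,T,{"Li":((122,515),.028),"Ri":((415,508),.028),"Lo":((103,495),.028),"Ro":((437,490),.028),"ap":((264,393),.028),"bfl":((118,372),.005),"bfr":((400,372),.005),"bbl":((103,65),.005),"bbr":((383,58),.005)})
rep("scene",sz,S,{"Li":((92,358),.028),"Ri":((420,448),.028),"ap":((312,300),.028),"Lo":((88,330),.028),"Ro":((448,432),.028)})
E
```

```text
top Li [0.682  0.0928 0.028 ]
top Ri [0.683  0.0033 0.028 ]
top Lo [0.6884 0.0984 0.028 ]
top Ro [ 0.6886 -0.0037  0.028 ]
top ap [0.7202 0.0481 0.028 ]
top bfl [0.7351 0.0914 0.005 ]
top bfr [0.7341 0.0024 0.005 ]
top bbl [0.8386 0.0934 0.005 ]
top bbr [0.8403 0.003  0.005 ]
 mid [0.6825 0.048  0.028 ] width 0.0895 axis yaw from tips 0.012 apex-mid [ 0.0377  0.0001 -0.    ] 0.003
scene Li [0.6766 0.0923 0.028 ]
scene Ri [0.6821 0.0018 0.028 ]
scene ap [0.727  0.0481 0.028 ]
scene Lo [0.687  0.0978 0.028 ]
scene Ro [ 0.6915 -0.0027  0.028 ]
 mid [0.6793 0.0471 0.028 ] width 0.0907 axis yaw from tips 0.061 apex-mid [0.0476 0.001  0.    ] 0.022
```

Request:
send_rows --targets '[[[0,-0.05,-3,0,2.4],[0,-0.05,-8,0,2.4],[0,-0.05,-13,0,2.4],[0,-0.05,-18,0,2.4],[0,-0.05,-20.5,0,2.4],[0,-0.05,-21.7,0,2.4],[0,-0.05,-22,0,2.4],[0,-0.05,-22,0,2.4],[0,-0.05,-22,0,2.4]]]'

```text
clock: 3.82
eef_pos: [0.3607, 0.0167, 0.012]
tool_rot: [-0.041, 0.999, 0.0, 0.001]
ft_force: [-0.0, 1.2, 0.5]
grip_width: 0.0241
```

```bash
python3 - <<'E'
from h import *
o=bot.get_obs(); print(o['eef_pos'],o['tool_rot'],o['ft_force'],o['ft_torque'],o['clock'],o['grip_width'])
im=vision.camera("wrist"); cv2.imwrite("pics/w2.png",im[:,:,::-1])
im=vision.camera("scene"); cv2.imwrite("pics/s2.png",im[:,:,::-1])
np.save("o2.npy",o,allow_pickle=True)
E
```

```text
[0.36073843 0.01671711 0.01199074] [-4.14975179e-02  9.99138262e-01  9.84384166e-06  8.30386390e-04] [-0.04062472  1.20749875  0.51361334] [0.1040009  0.06223024 0.0103949 ] 3.825 0.02413464557586749
```

View pics/w2.png

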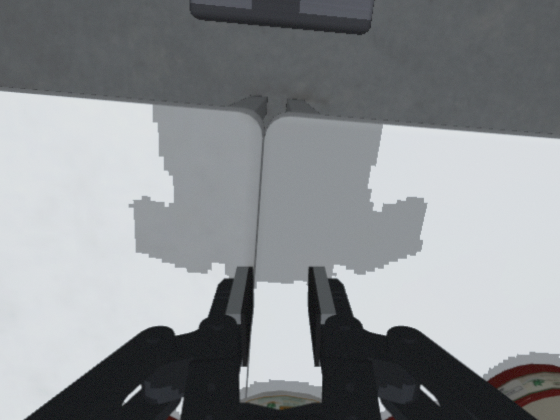

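View pics/s2.png

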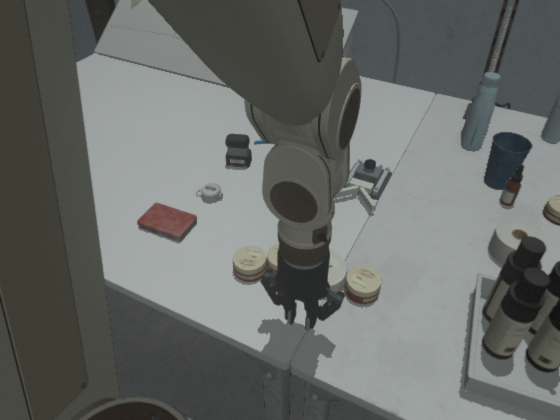

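Request:
send_rows --targets '[[[1.0,0.08,0,0,2.4],[2.0,0.17,0,0,2.4],[3.0,0.25,0,0,2.4],[4.0,0.33,0,0,2.4],[4.6,0.38,0,0,2.4],[4.8,0.4,0,0,2.4],[4.8,0.4,0,0,2.4],[4.8,0.4,0,0,2.4]]]'

```text
clock: 4.92
eef_pos: [0.4075, 0.0203, 0.0112]
tool_rot: [-0.041, 0.999, -0.0, -0.0]
ft_force: [0.2, 0.1, 0.7]
grip_width: 0.0239
```

Request:
send_rows --targets '[[[0.1,0.01,0,0,2.4],[0.2,0.02,0,0,2.4],[0.3,0.03,0,0,2.4],[0.4,0.03,0,0,2.4]]]'

```text
clock: 5.42
eef_pos: [0.4121, 0.0207, 0.0113]
tool_rot: [-0.041, 0.999, -0.0, 0.0]
ft_force: [-0.4, -0.2, 0.0]
grip_width: 0.0243
```

Request:
send_rows --targets '[[[0.1,0.01,0,0,2.4],[0.2,0.02,0,0,2.4],[0.3,0.03,0,0,2.4],[0.4,0.03,0,0,2.4]]]'

```text
clock: 5.92
eef_pos: [0.4161, 0.021, 0.0113]
tool_rot: [-0.041, 0.999, -0.0, -0.0]
ft_force: [0.4, 0.1, 0.8]
grip_width: 0.0243
```

Request:
send_rows --targets '[[[0.1,0.01,0,0,2.4],[0.2,0.02,0,0,2.4],[0.3,0.03,0,0,2.4],[0.4,0.03,0,0,2.4]]]'

```text
clock: 6.42
eef_pos: [0.4201, 0.0213, 0.0113]
tool_rot: [-0.041, 0.999, 0.0, 0.0]
ft_force: [-0.3, 0.4, 0.1]
grip_width: 0.0237
```

Request:
send_rows --targets '[[[0.1,0.01,0,0,2.4],[0.2,0.02,0,0,2.4],[0.3,0.03,0,0,2.4],[0.4,0.03,0,0,2.4]]]'

```text
clock: 6.92
eef_pos: [0.4236, 0.0217, 0.0112]
tool_rot: [-0.041, 0.999, 0.0, -0.0]
ft_force: [-1.8, 0.3, 1.1]
grip_width: 0.0241
```

```bash
python3 - <<'E'
from h import *
o=bot.get_obs(); print(o['eef_pos'],o['ft_force'],o['ft_torque'],o['clock'])
im=vision.camera("wrist"); cv2.imwrite("pics/w3.png",im[:,:,::-1])
np.save("o3.npy",o,allow_pickle=True)
E
```

```text
[0.4236132  0.02173049 0.01119125] [-1.8316347   0.32821417  1.13609575] [0.17503329 0.3992616  0.04433192] 6.925
```

View pics/w3.png

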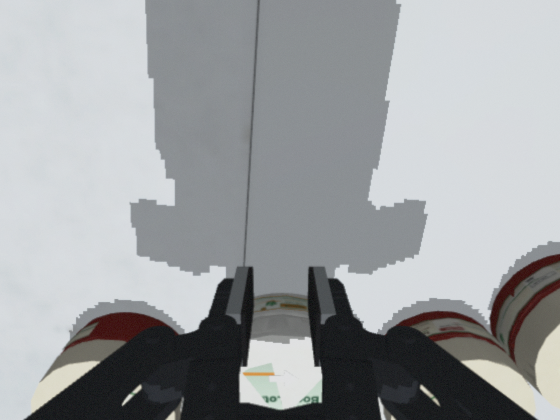

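Request:
send_rows --targets '[[[0.15,0.012,0,0,2.4],[0.3,0.025,0,0,2.4],[0.5,0.042,0,0,2.4],[0.7,0.058,0,0,2.4],[0.9,0.075,0,0,2.4],[1.1,0.091,0,0,2.4],[1.3,0.108,0,0,2.4],[1.5,0.125,0,0,2.4],[1.7,0.141,0,0,2.4],[1.9,0.158,0,0,2.4],[2.1,0.174,0,0,2.4],[2.2,0.183,0,0,2.4]]]'

```text
clock: 8.48
eef_pos: [0.4462, 0.0234, 0.0113]
tool_rot: [-0.041, 0.999, -0.0, 0.0]
ft_force: [-1.0, -0.3, -0.2]
grip_width: 0.0246
```

```bash
python3 - <<'E'
from h import *
o=bot.get_obs(); print(o['eef_pos'],o['ft_force'],o['ft_torque'],o['clock'])
im=vision.camera("wrist"); cv2.imwrite("pics/w4.png",im[:,:,::-1])
im=vision.camera("top"); cv2.imwrite("pics/t4.png",im[100:320,180:420,::-1].repeat(3,0).repeat(3,1)[:600])
E
```

```text
[0.44623085 0.02337621 0.01130747] [-0.97620021 -0.32054539 -0.20698936] [-0.02520607  0.17707758 -0.01746467] 8.475
```

View pics/w4.png

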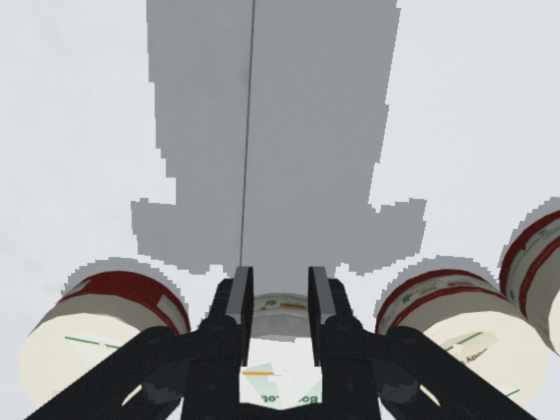

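View pics/t4.png

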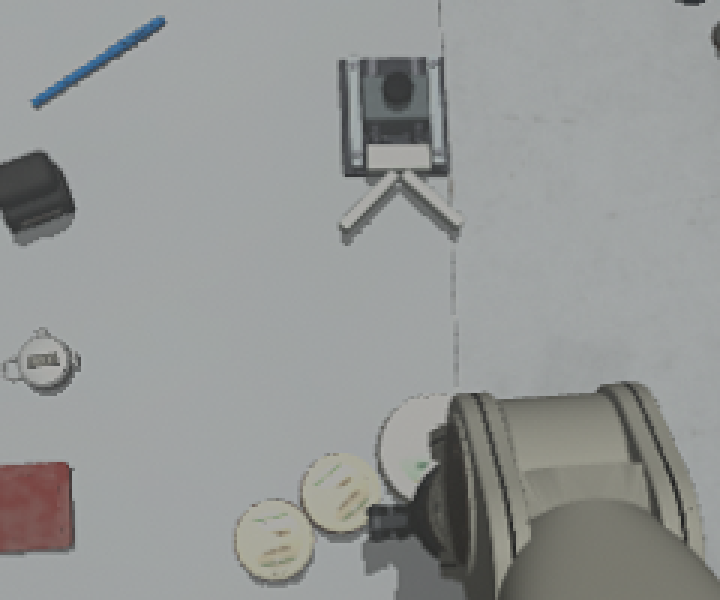

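Request:
send_rows --targets '[[[0.2,0.017,0,0,2.4],[0.4,0.033,0,0,2.4],[0.7,0.058,0,0,2.4],[1.0,0.083,0,0,2.4],[1.3,0.108,0,0,2.4],[1.6,0.133,0,0,2.4],[1.9,0.158,0,0,2.4],[2.2,0.183,0,0,2.4],[2.5,0.208,0,0,2.4]]]'

```text
clock: 9.7
eef_pos: [0.4712, 0.0255, 0.0113]
tool_rot: [-0.041, 0.999, -0.0, -0.0]
ft_force: [-1.9, 0.5, 0.8]
grip_width: 0.0241
```

Request:
send_rows --targets '[[[0.3,0.025,0,0,2.4],[0.6,0.05,0,0,2.4],[0.9,0.075,0,0,2.4],[1.2,0.1,0,0,2.4],[1.5,0.125,0,0,2.4],[1.8,0.15,0,0,2.4],[2.1,0.174,0,0,2.4],[2.4,0.199,0,0,2.4],[2.7,0.224,0,0,2.4],[2.9,0.241,0,0,2.4],[3.0,0.249,0,0,2.4]]]'

```text
clock: 11.08
eef_pos: [0.5011, 0.028, 0.0113]
tool_rot: [-0.041, 0.999, 0.0, -0.0]
ft_force: [-1.2, -1.5, 1.0]
grip_width: 0.0239
```

```bash
python3 - <<'E'
from h import *
o=bot.get_obs(); print(o['eef_pos'],o['ft_force'],o['ft_torque'],o['clock'])
im=vision.camera("wrist"); cv2.imwrite("pics/w5.png",im[:,:,::-1])
im=vision.camera("top"); cv2.imwrite("pics/t5.png",im[100:300,180:420,::-1].repeat(3,0).repeat(3,1)[:600])
np.save("o5.npy",o,allow_pickle=True)
E
```

```text
[0.50113752 0.02798505 0.01128743] [-1.21653698 -1.49613793  1.04583049] [ 0.02880438  0.28637871 -0.01074166] 11.075
```

View pics/w5.png

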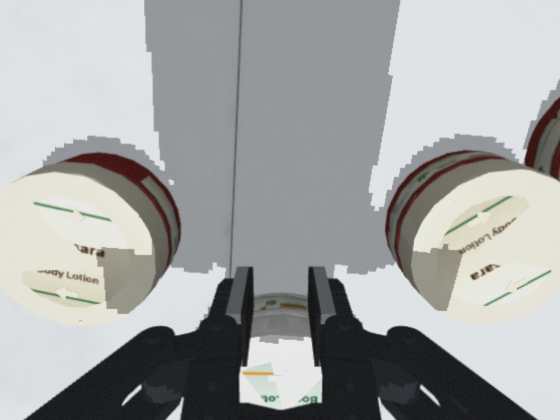

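View pics/t5.png

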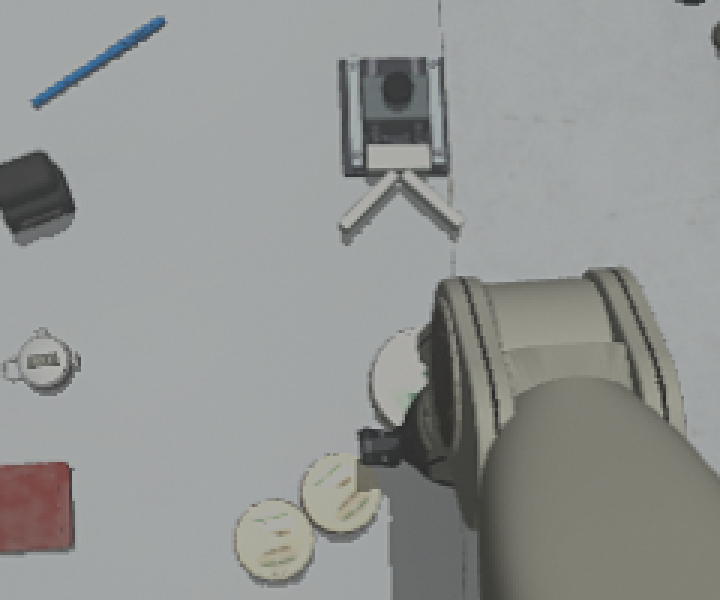

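Request:
send_rows --targets '[[[0.2,0.04,0,-0.002,2.4],[0.5,0.11,0,-0.004,2.4],[0.9,0.19,0,-0.007,2.4],[1.3,0.28,0,-0.01,2.4],[1.7,0.37,0,-0.013,2.4],[2.1,0.45,0,-0.017,2.4],[2.5,0.54,0,-0.02,2.4],[2.9,0.63,0,-0.023,2.4],[3.3,0.71,0,-0.026,2.4],[3.7,0.8,0,-0.029,2.4],[4.1,0.89,0,-0.032,2.4],[4.3,0.93,0,-0.034,2.4]]]'

```text
clock: 12.68
eef_pos: [0.5444, 0.0374, 0.0113]
tool_rot: [-0.024, 1.0, 0.0, 0.0]
ft_force: [-2.0, -0.7, 0.8]
grip_width: 0.0241
```

```bash
python3 - <<'E'
from h import *
o=bot.get_obs(); print(o['eef_pos'],o['tool_rot'],o['ft_force'],o['ft_torque'],o['clock'])
im=vision.camera("wrist"); cv2.imwrite("pics/w6.png",im[:,:,::-1])
im=vision.camera("top"); cv2.imwrite("pics/t6.png",im[100:300,180:420,::-1].repeat(3,0).repeat(3,1)[:600])
np.save("o6.npy",o,allow_pickle=True)
E
```

```text
[0.54444326 0.03735496 0.01131061] [-2.40737201e-02  9.99710171e-01  2.81285766e-05  1.70784233e-04] [-1.9991643  -0.71072052  0.84333399] [-0.01462672  0.3383413   0.01717301] 12.675
```

View pics/w6.png

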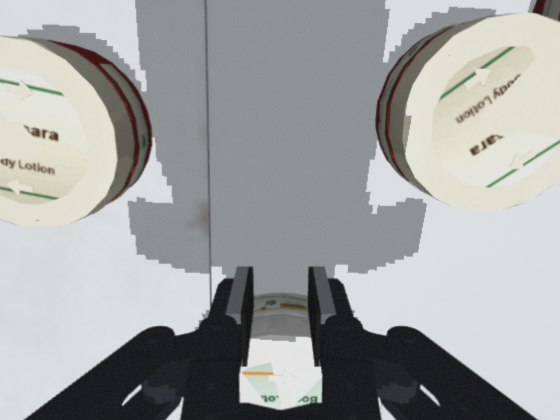

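View pics/t6.png

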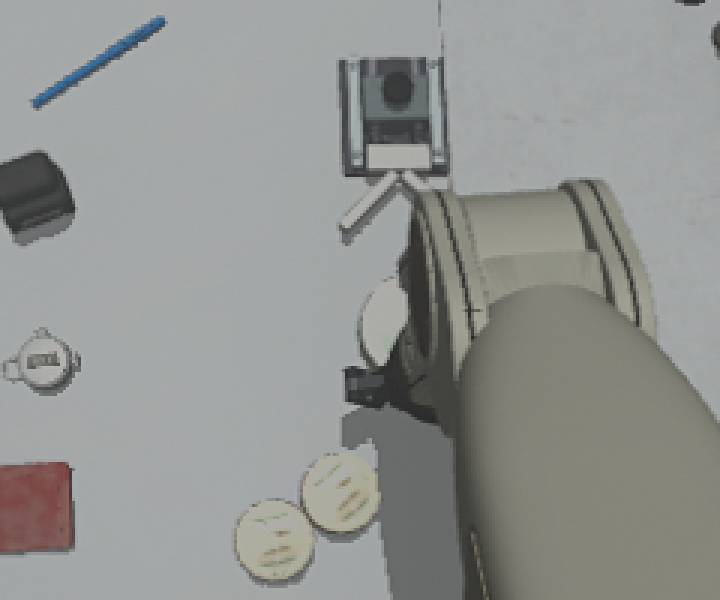

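Request:
send_rows --targets '[[[0.2,0.04,0,-0.002,2.4],[0.5,0.11,0,-0.004,2.4],[0.9,0.19,0,-0.007,2.4],[1.3,0.28,0,-0.01,2.4],[1.7,0.37,0,-0.013,2.4],[2.1,0.45,0,-0.017,2.4],[2.5,0.54,0,-0.02,2.4],[2.9,0.63,0,-0.023,2.4],[3.3,0.72,0,-0.026,2.4],[3.7,0.81,0,-0.029,2.4],[4.0,0.88,0,-0.032,2.4],[4.2,0.93,0,-0.034,2.4]]]'

```text
clock: 14.28
eef_pos: [0.5862, 0.0466, 0.0113]
tool_rot: [-0.007, 1.0, -0.0, -0.0]
ft_force: [-1.9, -0.7, 1.7]
grip_width: 0.0238
```

```bash
python3 - <<'E'
from h import *
o=bot.get_obs(); print(o['eef_pos'],o['tool_rot'],o['ft_force'],o['ft_torque'],o['clock'])
im=vision.camera("wrist"); cv2.imwrite("pics/w7.png",im[:,:,::-1])
im=vision.camera("scene"); cv2.imwrite("pics/s7.png",im[120:320,220:460,::-1].repeat(3,0).repeat(3,1)[:600])
im=vision.camera("top"); cv2.imwrite("pics/t7.png",im[100:300,180:420,::-1].repeat(3,0).repeat(3,1)[:600])
E
```

```text
[0.58618973 0.04659212 0.01127857] [-7.02992913e-03  9.99975289e-01 -8.68402985e-06 -2.32780516e-05] [-1.85290597 -0.74256385  1.6585622 ] [-0.07963711  0.32233974 -0.01905737] 14.275
```

View pics/t7.png

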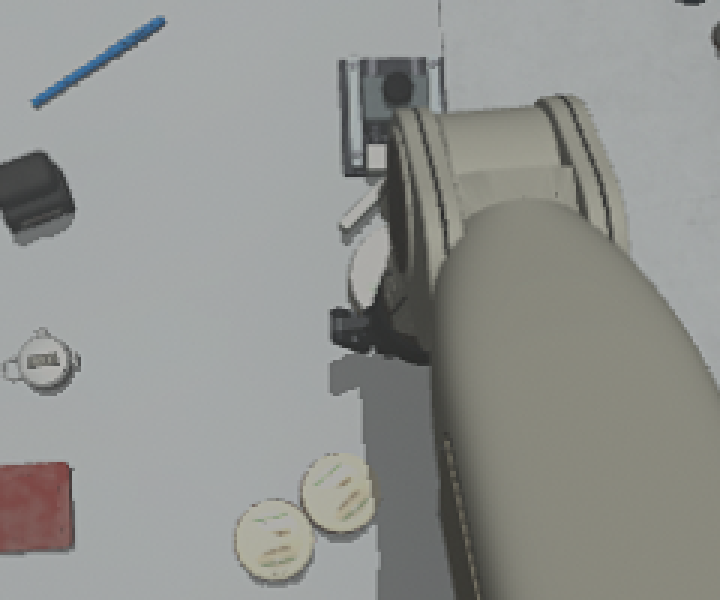

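View pics/s7.png

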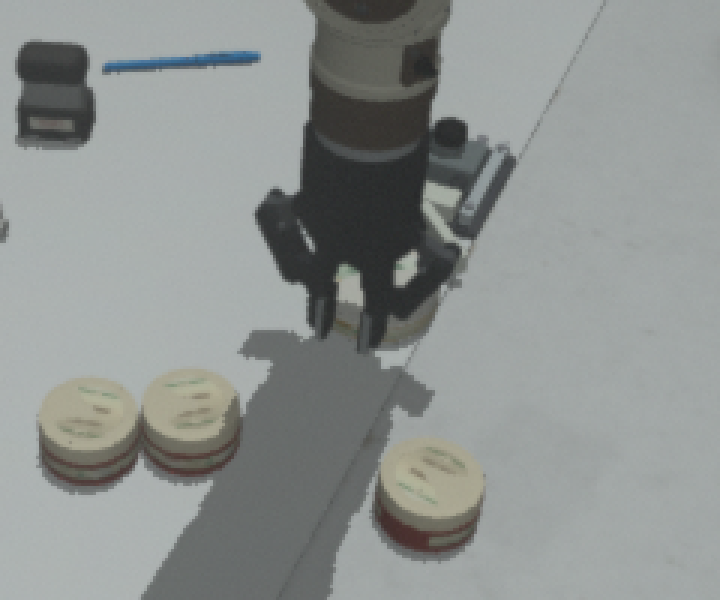

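Request:
send_rows --targets '[[[0.1,0.002,0,0,2.4],[0.25,0.004,0,0,2.4],[0.4,0.006,0,0,2.4],[0.55,0.008,0,0,2.4],[0.7,0.01,0,0,2.4],[0.8,0.012,0,0,2.4],[0.9,0.013,0,0,2.4],[1.0,0.015,0,0,2.4]]]'

```text
clock: 15.42
eef_pos: [0.596, 0.0467, 0.0113]
tool_rot: [-0.007, 1.0, 0.0, -0.0]
ft_force: [-1.2, -0.8, 1.2]
grip_width: 0.0239
```

Request:
send_rows --targets '[[[0.08,0.001,0,0,2.4],[0.16,0.002,0,0,2.4],[0.24,0.004,0,0,2.4],[0.32,0.005,0,0,2.4],[0.4,0.006,0,0,2.4]]]'

```text
clock: 16.05
eef_pos: [0.6001, 0.0468, 0.0113]
tool_rot: [-0.007, 1.0, 0.0, 0.0]
ft_force: [-2.1, -0.7, 1.0]
grip_width: 0.0241
```

Request:
send_rows --targets '[[[0.06,0.001,0,0,2.4],[0.12,0.002,0,0,2.4],[0.18,0.003,0,0,2.4]]]'

```text
clock: 16.42
eef_pos: [0.6019, 0.0468, 0.0113]
tool_rot: [-0.007, 1.0, -0.0, 0.0]
ft_force: [-1.8, -0.9, 0.9]
grip_width: 0.0236
```

Request:
send_rows --targets '[[[0.06,0.001,0,0,2.4],[0.12,0.002,0,0,2.4],[0.18,0.003,0,0,2.4]]]'

```text
clock: 16.8
eef_pos: [0.6037, 0.0468, 0.0113]
tool_rot: [-0.007, 1.0, 0.0, 0.0]
ft_force: [-1.5, 0.1, 0.2]
grip_width: 0.0241
```

Request:
send_rows --targets '[[[0.06,0.001,0,0,2.4],[0.12,0.002,0,0,2.4],[0.18,0.003,0,0,2.4]]]'

```text
clock: 17.18
eef_pos: [0.6055, 0.0469, 0.0113]
tool_rot: [-0.007, 1.0, 0.0, -0.0]
ft_force: [-2.4, -0.8, 0.1]
grip_width: 0.0239
```

Request:
send_rows --targets '[[[0.06,0.001,0,0,2.4],[0.1,0.002,0,0,2.4],[0.14,0.002,0,0,2.4]]]'

```text
clock: 17.55
eef_pos: [0.6068, 0.0469, 0.0113]
tool_rot: [-0.007, 1.0, -0.0, -0.0]
ft_force: [-1.6, 0.1, 1.0]
grip_width: 0.0241
```

Request:
send_rows --targets '[[[0.04,0.001,0,0,2.4],[0.08,0.001,0,0,2.4],[0.12,0.002,0,0,2.4]]]'

```text
clock: 17.92
eef_pos: [0.6076, 0.0469, 0.0113]
tool_rot: [-0.007, 1.0, -0.0, -0.0]
ft_force: [-3.2, 0.9, 1.7]
grip_width: 0.0244
```

Request:
send_rows --targets '[[[0.04,0.001,0,0,2.4],[0.08,0.001,0,0,2.4],[0.1,0.002,0,0,2.4]]]'

```text
clock: 18.3
eef_pos: [0.6083, 0.0468, 0.0112]
tool_rot: [-0.007, 1.0, -0.0, -0.001]
ft_force: [-5.4, 0.1, 3.5]
grip_width: 0.0241
```

Request:
send_rows --targets '[[[0.03,0,0,0,2.4],[0.06,0.001,0,0,2.4]]]'

```text
clock: 18.55
eef_pos: [0.6085, 0.0467, 0.0112]
tool_rot: [-0.007, 1.0, -0.0, -0.001]
ft_force: [-6.1, -0.6, 4.6]
grip_width: 0.0243
```

Request:
send_rows --targets '[[[0.02,0,0,0,2.4],[0.04,0.0,0,0,2.4]]]'

```text
clock: 18.8
eef_pos: [0.6086, 0.0468, 0.0112]
tool_rot: [-0.007, 1.0, -0.0, -0.001]
ft_force: [-6.6, -0.8, 5.5]
grip_width: 0.0236
```

Request:
send_rows --targets '[[[0,0,0.02,0,2.4],[0.0,0.0,0.04,0,2.4],[0.0,0.0,0.04,0,2.4]]]'

```text
clock: 19.18
eef_pos: [0.6087, 0.0467, 0.0113]
tool_rot: [-0.007, 1.0, -0.0, -0.001]
ft_force: [-5.0, -1.1, 3.2]
grip_width: 0.0245
```

Request:
send_rows --targets '[[[0,0,0.02,0,2.4],[0.0,0.0,0.04,0,2.4],[0.0,0.0,0.04,0,2.4]]]'

```text
clock: 19.55
eef_pos: [0.6091, 0.0466, 0.0114]
tool_rot: [-0.007, 1.0, -0.0, -0.001]
ft_force: [-4.5, -1.3, -0.6]
grip_width: 0.0238
```

```bash
python3 - <<'E'
from h import *
o=bot.get_obs(); print(o['eef_pos'],o['tool_rot'],o['ft_force'],o['ft_torque'],o['clock'])
im=vision.camera("wrist"); cv2.imwrite("pics/w8.png",im[:,:,::-1])
im=vision.camera("scene"); cv2.imwrite("pics/s8.png",im[120:320,220:460,::-1].repeat(3,0).repeat(3,1)[:600])
E
```

```text
[0.60913982 0.04655788 0.01138457] [-6.97219492e-03  9.99975168e-01 -3.24118931e-04 -9.73395434e-04] [-4.50965812 -1.31966653 -0.57178112] [-0.29769556  0.98814873  0.01253862] 19.55
```

View pics/s8.png

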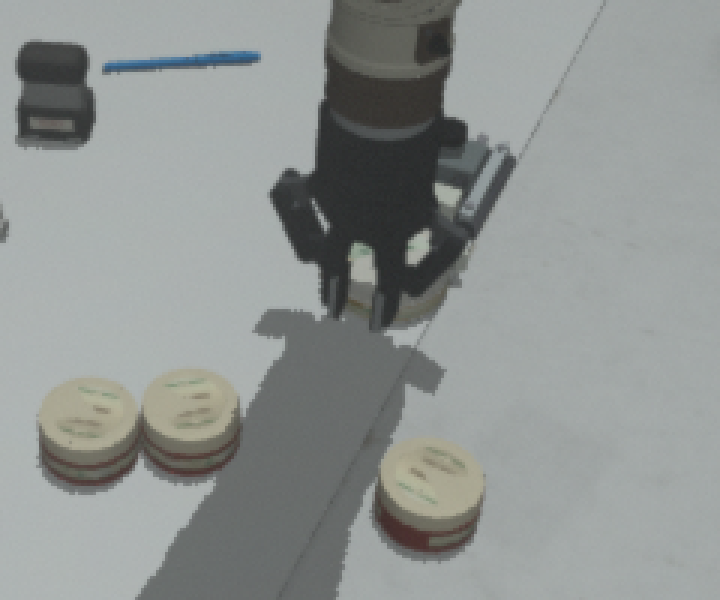

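View pics/w8.png

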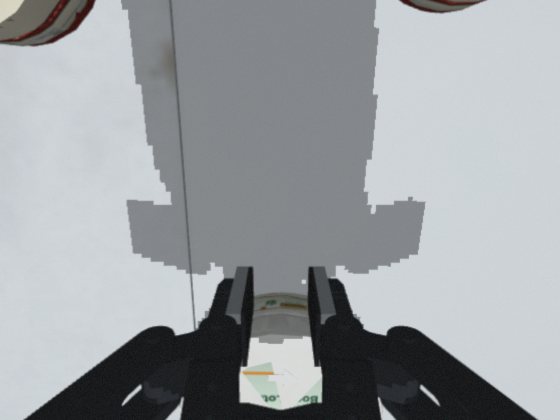

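Request:
send_rows --targets '[[[0.03,-0.01,0.008,0,2.4],[0.06,-0.02,0.015,0,2.4],[0.09,-0.03,0.022,0,2.4],[0.12,-0.03,0.03,0,2.4]]]'

```text
clock: 20.15
eef_pos: [0.6097, 0.0464, 0.0116]
tool_rot: [-0.007, 1.0, -0.0, -0.002]
ft_force: [-5.4, -1.7, -0.4]
grip_width: 0.0243
```

Request:
send_rows --targets '[[[0.03,0,0.008,0,2.4],[0.06,0,0.015,0,2.4],[0.06,0,0.015,0,2.4]]]'

```text
clock: 20.52
eef_pos: [0.61, 0.0464, 0.0116]
tool_rot: [-0.007, 1.0, -0.0, -0.002]
ft_force: [-6.8, -1.7, -0.6]
grip_width: 0.024
```

Request:
send_rows --targets '[[[0.03,-0.01,0.005,0,2.4],[0.06,-0.02,0.01,0,2.4],[0.09,-0.02,0.015,0,2.4],[0.09,-0.02,0.015,0,2.4]]]'

```text
clock: 21.02
eef_pos: [0.6103, 0.0463, 0.0115]
tool_rot: [-0.007, 1.0, -0.0, -0.003]
ft_force: [-7.2, -0.8, -0.8]
grip_width: 0.0238
```

Request:
send_rows --targets '[[[0.02,0,0.003,0,2.4],[0.04,0,0.005,0,2.4],[0.04,0,0.005,0,2.4]]]'

```text
clock: 21.4
eef_pos: [0.6105, 0.0463, 0.0115]
tool_rot: [-0.007, 1.0, -0.0, -0.003]
ft_force: [-7.3, -1.4, 0.3]
grip_width: 0.024
```

Request:
send_rows --targets '[[[0.03,0,0.006,0,2.4],[0.06,0,0.012,0,2.4],[0.08,0,0.015,0,2.4],[0.08,0,0.015,0,2.4]]]'

```text
clock: 21.9
eef_pos: [0.6108, 0.0463, 0.0115]
tool_rot: [-0.007, 1.0, -0.0, -0.003]
ft_force: [-9.2, -0.7, -0.8]
grip_width: 0.024
```

Request:
send_rows --targets '[[[0.02,0,0.004,0,2.4],[0.04,0,0.008,0,2.4],[0.04,0,0.008,0,2.4]]]'

```text
clock: 22.28
eef_pos: [0.6109, 0.0463, 0.0114]
tool_rot: [-0.007, 1.0, -0.0, -0.004]
ft_force: [-8.8, -0.5, -0.3]
grip_width: 0.024
```

Request:
send_rows --targets '[[[0.02,0,0.003,0,2.4],[0.02,0,0.003,0,2.4],[0.02,0,0.003,0,2.4],[0.02,0,0.003,0,2.4]]]'

```text
clock: 22.78
eef_pos: [0.611, 0.0463, 0.0115]
tool_rot: [-0.007, 1.0, -0.0, -0.004]
ft_force: [-9.4, -1.3, -0.3]
grip_width: 0.0241
```

Request:
send_rows --targets '[[[0,0,0,0,2.4],[0,0,0,0,2.4],[0,0,0,0,2.4],[0,0,0,0,2.4],[0,0,0,0,2.4]]]'

```text
clock: 23.4
eef_pos: [0.611, 0.0463, 0.0114]
tool_rot: [-0.007, 1.0, -0.0, -0.004]
ft_force: [-9.1, -1.0, -0.2]
grip_width: 0.024
```

Request:
send_rows --targets '[[[0,0,0,0,2.4],[0,0,0,0,2.4],[0,0,0,0,2.4],[0,0,0,0,2.4],[0,0,0,0,2.4]]]'

```text
clock: 24.02
eef_pos: [0.611, 0.0463, 0.0114]
tool_rot: [-0.007, 1.0, -0.0, -0.004]
ft_force: [-9.6, -1.1, 0.8]
grip_width: 0.0238
```

```bash
python3 - <<'E'
from h import *
o=bot.get_obs(); print(o['eef_pos'],o['tool_rot'],o['ft_force'],o['ft_torque'],o['clock'])
for c in("top","scene"):
  im=vision.camera(c); cv2.imwrite(f"pics/{c}9.png",im[100:300,200:440,::-1].repeat(3,0).repeat(3,1)[:600])
E
```

```text
[0.61102512 0.04633131 0.01143547] [-7.18525539e-03  9.99967630e-01 -7.95590282e-05 -3.62007687e-03] [-9.6126258  -1.14931469  0.8161439 ] [-0.19959181  1.87067699  0.0682277 ] 24.025
```

View pics/scene9.png

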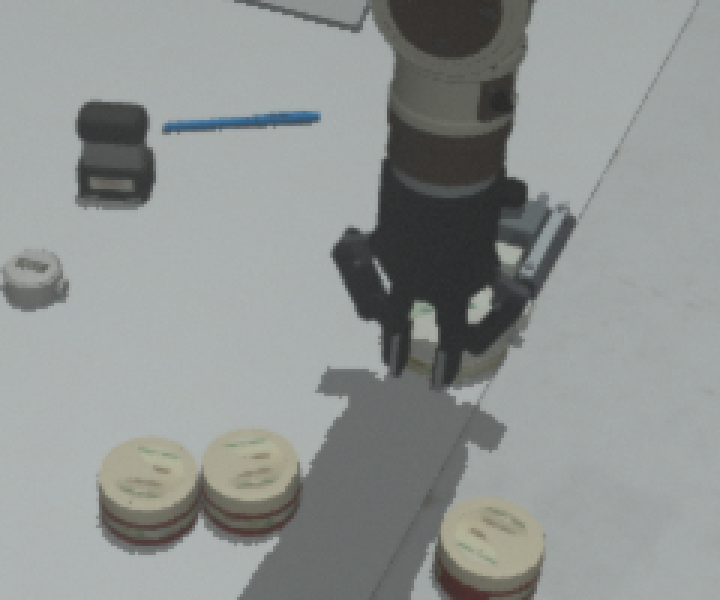

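Request:
send_rows --targets '[[[-0.05,0,-0.01,0,2.4],[-0.1,0,-0.02,0,2.4],[-0.15,0,-0.035,0,2.4],[-0.2,0,-0.045,0,2.4],[-0.25,0,-0.055,0,2.4],[-0.3,0,-0.065,0,2.4],[-0.35,0,-0.08,0,2.4],[-0.4,0,-0.09,0,2.4],[-0.45,0,-0.1,0,2.4],[-0.5,0,-0.11,0,2.4],[-0.55,0,-0.12,0,2.4],[-0.6,0,-0.13,0,2.4]]]'

```text
clock: 25.62
eef_pos: [0.609, 0.0464, 0.0119]
tool_rot: [-0.007, 1.0, -0.0, 0.001]
ft_force: [-2.7, -0.9, -2.0]
grip_width: 0.0239
```

Request:
send_rows --targets '[[[-0.05,0,-0.01,0,2.4],[-0.1,0,-0.02,0,2.4],[-0.15,0,-0.03,0,2.4],[-0.2,0,-0.03,0,2.4],[-0.25,0,-0.03,0,2.4],[-0.3,0,-0.03,0,2.4],[-0.35,0,-0.03,0,2.4],[-0.4,0,-0.03,0,2.4]]]'

```text
clock: 26.62
eef_pos: [0.6045, 0.0465, 0.0114]
tool_rot: [-0.007, 1.0, 0.0, 0.0]
ft_force: [-0.0, 0.5, 0.1]
grip_width: 0.0244
```

Free. Retreat straight and look.

Request:
send_rows --targets '[[[-0.3,0,0,0,2.4],[-1.0,-0.02,0,0,2.4],[-2.0,-0.03,0,0,2.4],[-3.0,-0.05,0,0,2.4],[-4.0,-0.06,0,0,2.4],[-4.5,-0.07,1,0,2.4],[-4.5,-0.07,4,0,2.4],[-4.5,-0.07,8,0,2.4],[-4.5,-0.07,13,0,2.4],[-4.5,-0.07,18,0,2.4],[-4.5,-0.07,22,0,2.4],[-4.5,-0.07,22,0,2.4]]]'

```text
clock: 28.12
eef_pos: [0.5619, 0.0459, 0.2367]
tool_rot: [-0.007, 1.0, 0.0, 0.005]
ft_force: [0.7, -0.4, -0.5]
grip_width: 0.0243
```

Request:
send_rows --targets '[[[-4,3,0,0,2.4],[-9,8,0,0,2.4],[-14,13,0,0,2.4],[-19,18,0,0,2.4],[-24,23,0,0,2.4],[-28,28,0,0,2.4],[-31,33,0,0,2.4],[-33,36,0,0,2.4],[-33,36,0,0,2.4],[-33,36,0,0,2.4]]]'

```text
clock: 29.38
eef_pos: [0.2291, 0.4051, 0.2308]
tool_rot: [-0.008, 1.0, -0.001, -0.0]
ft_force: [-0.2, -0.8, -0.7]
grip_width: 0.0239
```

```bash
python3 - <<'E'
from h import *
o=bot.get_obs(); print(o['eef_pos'],o['ft_force'],o['clock'])
for c in("top","scene"):
  im=vision.camera(c)[:,:,::-1]; cv2.imwrite(f"pics/{c}10f.png",im)
  for t in ["pot","small_pot_left","small_pot_right","small_pot_outer","date_stamp","ink_tin","tally_counter"]: print(c,t,[(d["score"],d["uv"]) for d in vision.boxes_of(t,c)][:2])
  a=im[110:310,180:420] if c=="top" else im[130:310,220:400]
  cv2.imwrite(f"pics/{c}10.png",cv2.resize(a,None,fx=3,fy=3,interpolation=cv2.INTER_CUBIC))
E
```

```text
[0.22908499 0.40512715 0.23075461] [-0.16679159 -0.77649789 -0.65273548] 29.375
top pot [(0.59, [316.9, 185.5])]
top small_pot_left [(0.8, [293.7, 266.2])]
top small_pot_right [(0.81, [358.9, 259.1])]
top small_pot_outer [(0.64, [317.7, 184.8]), (0.6, [278.1, 278.7])]
top date_stamp []
top ink_tin [(0.57, [177.8, 265.3])]
top tally_counter [(0.62, [198.2, 219.6])]
scene pot [(0.98, [346.5, 208.9])]
scene small_pot_left []
scene small_pot_right [(0.73, [362.8, 285.2])]
scene small_pot_outer [(0.62, [252.1, 264.5])]
scene date_stamp [(0.95, [239.4, 150.5])]
scene ink_tin [(0.83, [167.2, 219.1])]
scene tally_counter []
```

View pics/top10.png

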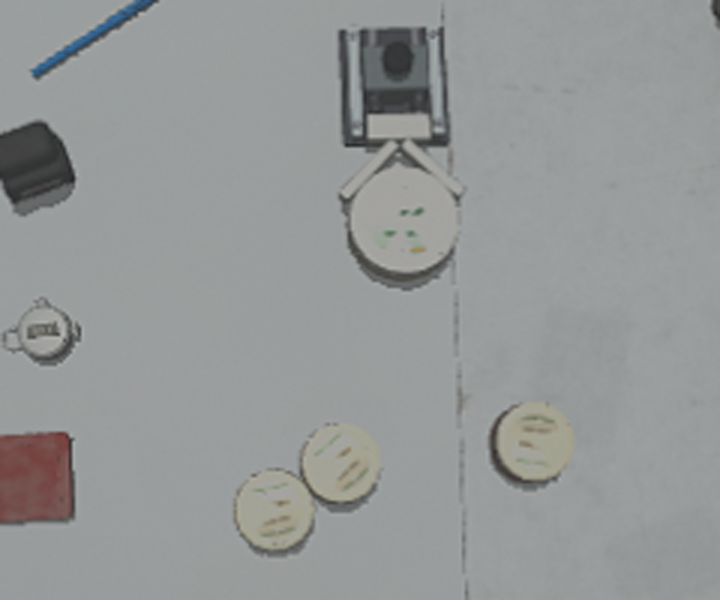

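View pics/scene10.png

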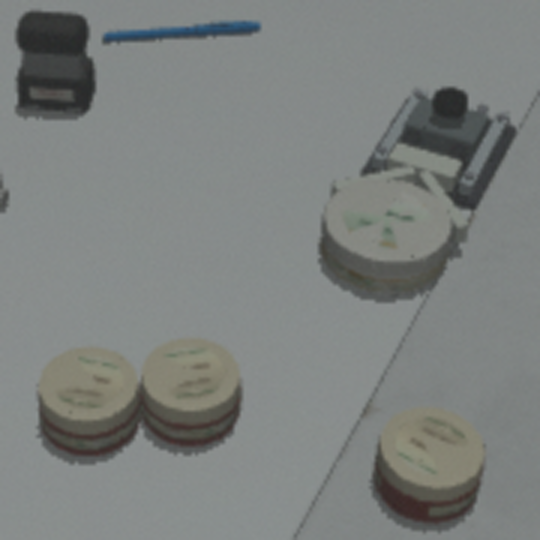

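```bash
python3 - <<'E'
from h import *
for c,boxes in [("top",{"L":(276,248,312,280),"R":(343,242,375,274),"O":(256,265,287,297)}),("scene",{"L":(266,240,300,280),"R":(346,262,384,306),"O":(232,244,268,282)})]:
  a=cv2.cvtColor(cv2.imread(f"pics/{c}0.png"),6); b=cv2.cvtColor(cv2.imread(f"pics/{c}10f.png"),6)
  for k,(x0,y0,x1,y1) in boxes.items():
    t=a[y0+5:y1-5,x0+5:x1-5]; r=cv2.matchTemplate(b[y0:y1,x0:x1],t,cv2.TM_CCOEFF_NORMED); _,m,_,l=cv2.minMaxLoc(r)
    r=np.pad(r,1); y,x=l[1]+1,l[0]+1
    q=lambda p,c0,n:.5*(p-n)/(p-2*c0+n)
    print(c,k,round(m,3),round(x-6+q(r[y,x-1],r[y,x],r[y,x+1]),2),round(y-6+q(r[y-1,x],r[y,x],r[y+1,x]),2),"px")
T=cam("top");S=cam("scene")
print(atz(T,(180+403.5/3,110+219/3),.032),atz(S,(220+388/3,130+220/3),.032))
E
```

```text
top L 0.935 0.01 -0.02 px
top R 0.974 0.09 -0.04 px
top O 0.999 -0.01 0.0 px
scene L 0.999 0.02 0.01 px
scene R 0.996 0.13 -0.05 px
scene O 0.999 -0.01 0.0 px
[0.66251803 0.04590796 0.032     ] [0.66251833 0.04547488 0.032     ]
```

```bash
python3 - <<'E'
import cv2
a=cv2.imread('pics/top10f.png');cv2.imwrite('pics/tz10.png',cv2.resize(a[145:210,285:345],None,fx=9,fy=9,interpolation=cv2.INTER_CUBIC))
a=cv2.imread('pics/scene10f.png');cv2.imwrite('pics/sz10.png',cv2.resize(a[165:235,315:395],None,fx=8,fy=8,interpolation=cv2.INTER_CUBIC))
E
```

```text
(no output)
```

View pics/tz10.png

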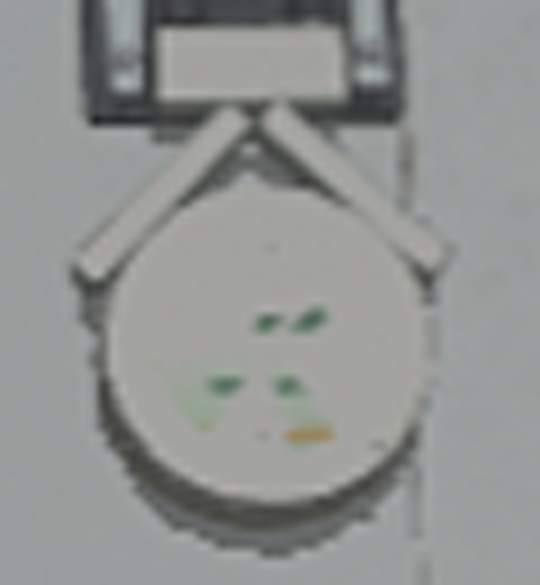

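View pics/sz10.png

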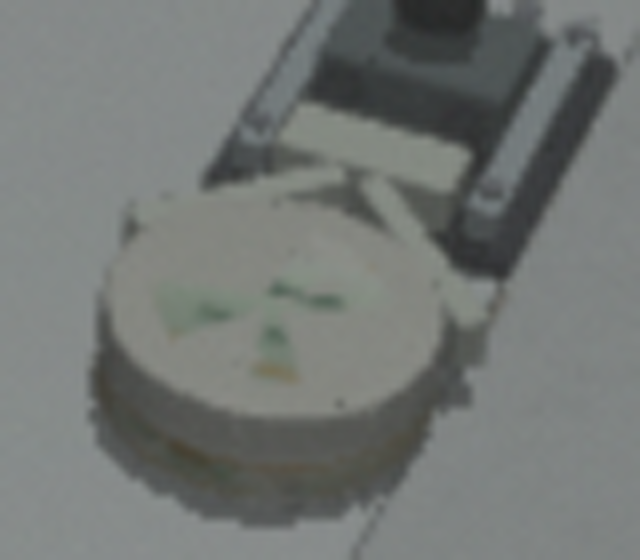

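```bash
python3 -c "
from workcell import bot
print(bot.job_done())"
```

```text
the job is handed in; nothing more can be done
None
```

The pot is seated in the V nest against the jaw, and I handed the job in at about 30 s of the 61 s allowed, with the arm clear of everything.

**What I did:** I pushed the pot with the two slightly open fingers as a cradle. It went straight out between the small pots, then over the table into the V. It first met the jaw with its centre about 1 cm beyond the seat point. I pressed in small steps and held for more than 1.2 s, then eased off slowly and backed away.

**Press force:** The wrist read 9.1–9.6 N during the hold. Taking off the roughly 1.7 N of table friction, that is about 7.5–8 N on the jaw. The highest wrist reading I saw was 9.6 N, though I only read it at the end of each move.

**Last checks:**
- **Pot:** It stands flat with its centre at about (0.6625, 0.046), and the top view shows it against both cheeks. It eased back about 1.5 mm on release.
- **Small pots:** All three match their starting pictures to within 0.13 pixel (roughly 0.3 mm).
- **Bystanders:** The stamp, tin and tally counter look unmoved in the pictures. The detector missed the stamp in the last top view and the tally counter in the last scene view.

**What disagreed:**
- **Downward force:** It briefly reached about 5.5 N on the pot while pressing. I raised the tool by small amounts to bring it back to about zero before the hold.
- **Nest line:** The pot sits 1–2 mm to the right of the nest's middle line as I first measured it. The last close-up shows the nest turned slightly more than I had estimated, which explains that.

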